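Seat the tube caps in the guarded bench press

TASK

Seat the caps of the rack of small tubes in the guarded press: push the rack carrier sideways fully home into the press, then reach down through the window in the guard's top and press the lever all the way down to its stop. Keep it down for at least a second and let it come back up. Only push and press with the fingertips, grip and lift nothing, do not touch the guard, do not press the lever before the carrier is home, and leave the bottles and boxes around where they stand.

Things in the scene. Friction and masses are not known exactly. Their poses are not given: they have to be found in the camera images.
- press: The guarded bench cap press, fixed, standing on a 12 mm thick grey board that covers the sink; at a different place and turned differently each time (up to 0.25 rad). Base 176 x 166 mm, 10 mm thick. Origin at the centre of its underside, which is the board's top (12 mm above the worktop); x to the back (lever hinge side), y to the side where the carrier comes out (the robot's left), z up.
- guard: The press's guard, white sheet metal with front bars, 170 (x) x 154 (y) mm; must not be touched. Origin and axes as the press. Its top panel slopes up to the back by 10 degrees, from 106 mm to 137 mm above the press's underside. The only way to the lever is the window in that panel; on the +y side, below 75 mm, the carrier slides in.
- guard_window (a point): Centre of the guard window, in the top panel's upper face, at (-15, 0, 118) mm in the press frame. The clear opening is 84 mm in x and 94 mm in y inside a 6 mm round steel rim that stands 3 mm above the panel. Axes as the press.
- lever_pad (a point): Centre of the upper face of the lever's black round pad, 34 mm across, 12 mm thick. It turns with the lever. Up, it lies under the window's centre, 110 mm above the press's underside (8 mm below the window's centre). Fully down it is 27 mm lower and 3 mm nearer the back.
- lever (a joint): Lever angle: 0 rad up, 0.36 rad fully down on its stop. The hinge is at the back, 77 mm from the pad, axis along the press's y. A spring returns it: pressing takes about 2 N at the top and 5 N just above the stop; a harder push there only meets the stop.
- carrier (a joint): How far the carrier is pulled out along the press's +y: 0 m fully home on its stop, 0.07 m at most. Moves with about 2 N friction and stays where it is left; beyond home a push only meets the stop.
- carrier_face (a point): Centre of the outer face of the carrier's push plate (aluminium, 96 mm wide, 11 to 67 mm above the board); 41 mm above the board and, at home, 145 mm from the press's origin along its y. The face looks along the press's +y, away from the press. Behind it are a closed grey housing, 59 mm high, and the tray with the tube rack. Moves with the carrier; axes as the press.
- bottle_te: Loose brown bottle, 50 mm across, 105 mm high, on the board behind the press. Leave alone. Origin at the centre of its underside.
- bottle_water: Loose smaller brown bottle, 44 mm across, 90 mm high, on the board, left of the press and behind the carrier. Leave alone. Origin at the centre of its underside.
- film_box: Loose card box 48 x 110 x 46 mm on the worktop, to the right. Leave alone. Origin at the centre of its underside.
- bottle_lysis: Loose white bottle, 50 mm across, 100 mm high, on the worktop at the far left. Leave alone. Origin at the centre of its underside.
- bottle_pbs: Loose white bottle, 56 mm across, 120 mm high, on the worktop right of the press. Leave alone. Origin at the centre of its underside.

How it is judged:
By the outcome, as a careful person would: the job done as asked, in the order asked, and still so for the second after the job is handed in, with the robot touching nothing.
It also fails if it takes over 43 s, if anything falls off the work surface, if the arm or the gripper's body presses on something with over 40 N, if the wrist force passes 120 N, or if a joint passes its speed limit or range.

ROBOT

A 7-joint arm with a two-finger parallel gripper is mounted at the origin on a cart in front of the work surface, level with it; the furniture and walls round the work are solid. World frame = base frame: x ahead of the robot, y to its left, z up, the work surface at z = 0. Lengths are in m, angles in rad, forces in N, time in s.
With the tool pointing down it reaches from about 0.4 to 0.875 m from the base axis. Payload 19.3 kg.
Tool frame: the origin (TCP) lies midway between the tips of the shut fingers; the grasp point (between the pads) lies 19 mm behind it; z points along the fingers, y is the line along which they close (so a half turn about z gives the same grasp; the last joint's range is limited). The gripper opens to 85 mm and grips with 20 to 120 N. Pads are 22 mm wide; open, the fingers measure 114 mm over their backs; the gripper's body (76 mm by 85 mm) begins 54 mm behind the grasp point. The pads swing forward as they close: fully open they stand 13 mm farther back than shut.
Start: joints at [1.146, 0.521, -0.036, 1.599, 0.021, 1.021, -0.113], TCP at [0.217, -0.586, 0.194] pointing down, gripper open.
Joint ranges: [-2.91, 2.91], [-0.3, 2.13], [-1.5, 1.42], [0.17, 2.43], [-1.26, 4.41], [0.16, 1.93], [-2.52, 2.52]. Speed limits (rad/s): [1.89, 1.89, 2.39, 2.39, 3.01, 3.01, 3.01].

INTERFACE

Orientations are given as [roll, pitch, yaw] about the fixed x, y, z axes, in that order (R = Rz(yaw) Ry(pitch) Rx(roll)).
In Python, from workcell import * gives the robot as it stands. The module is installed in compiled form; this text tells all that it offers.
- The arm moves only by the tool play_rows, never from a script. Its argument "deltas" is a list of rows, each a list of 7 numbers: the shift along the tool's x, y, z in units of 500 mm (1.0 is 500 mm), then the turn, a rotation vector about the tool's x, y, z in units of 120 degrees (1.0 is 120 degrees), then the closure, from 0 (fully open) to 1 (shut). A call has 1 to 10 rows; each row is the pose to reach, as a shift and turn from the pose commanded when the call began, along the tool's axes at that moment; what a row does not reach only later rows make up. A row lasts 1/10 s, in which the tool goes at most 50 mm and 8.59 degrees, less where a joint would pass 70% of its speed; a pose out of reach is approached as far as the arm can. A call with a number of a shift or a turn outside -1 to 1 is refused whole. A call with a gripper value outside its range is refused whole. The fingers move at their own pace and stop on an object; "newtons" is the grip in N (left out, the last holds). Time passes only in rows, so rows that repeat a pose let the fingers close. It gives the time, the measured TCP pose, the force, the opening and the grip force at its end, in the units of the state.
- observe(): the state, without advancing time (a new reading comes with each control period).
- grab_frame(name): name is "scene" or "side" or "wrist"; returns the picture (420x560x3 uint8, red, green, blue); there is no depth.
- get_calibration(name): a dict with "fovy" (degrees; the focal length in pixels is half the picture's height over the tangent of half this angle, whatever the lens; pixels are square), "cx", "cy" (the principal point, pixels), "xyz" and "rotation" of the camera in the world. Camera axes: x right, y down, z forward; pixel columns grow to the right and rows downward; lengths in m; the calibration is good to about 2 mm. A picture is of the moment at which its call begins: read the wrist's pose just before it. get_calibration takes no time and is no camera call; for the wrist camera it gives the pose at the moment of the call.
- job_done(): hands the job in; it is judged then, once.
The state is a dict: "clock": time; "qpos": joint angles; "qd": joint speeds; "joint_efforts": joint torques, N m; "position": TCP position; "tool_rot": TCP orientation; "force": force on the tool from outside, world axes, zero at the start; "moment": the same for the moment, N m; "grip_width": finger opening in m; "finger_force": force on a finger pad.
Only numpy, scipy, OpenCV 4.12 (cv2) and the standard library are available. Lean on these libraries where they do the work, as an engineer would, in place of code of your own. Each camera call takes 0.05 s, during which the arm holds its last target. There are 200 camera calls.

## Working session

There is one attempt and no reset: what is moved stays moved. The work goes in short steps, Python scripts to look and compute and a tool call to move; the robot and the scene stay as the last step left them, time stands still between calls to the robot, and variables do not carry over. Pictures are saved under pics/ and viewed, at most 10 in all, crops included, and the job is handed in when it is done.

Besides the shell and the picture viewer there is one more tool, called after "Request:" as name([rows], argument=value, ...), one row to a line, values as JSON. play_rows: Moves the arm, as the interface text tells. Its arguments: {"type":"object","properties":{"deltas":{"type":"array"},"newtons":{"type":"number"}},"required":["deltas"]}

```bash
mkdir -p pics; python3 - <<'E'
from workcell import *
import cv2,numpy as np
s=observe();print(s)
for n in("scene","side"):
    f=grab_frame(n);cv2.imwrite(f"pics/{n}0.png",cv2.cvtColor(f,cv2.COLOR_RGB2BGR));
    print(n,get_calibration(n))
E
```

```text
{'clock': 0.0, 'qpos': array([ 1.14574837,  0.5220146 , -0.03633073,  1.59998435,  0.02122025,
        1.02112166, -0.1128126 ]), 'qd': array([-0.00086185, -0.00078484, -0.00116398, -0.00093201,  0.0003446 ,
        0.00083546,  0.0007103 ]), 'joint_efforts': array([-2.03723270e-03, -9.27117062e+01,  1.97877780e+00, -3.69928014e+01,
        1.77262130e-02,  8.31952697e-03,  3.34299637e-05]), 'position': array([ 0.21698227, -0.58572389,  0.19323384]), 'tool_rot': array([-3.14045448e+00,  9.75933841e-05,  3.54838483e-01]), 'force': array([-0.08422666,  0.28606303,  0.82095172]), 'moment': array([-0.07979284,  0.02559621,  0.01441949]), 'finger_force': 0.0, 'grip_width': 0.0855159113620861}
scene {'fovy': 48.5531158844701, 'cx': 281.50054207476154, 'cy': 202.95048667269157, 'xyz': array([-0.37435647, -0.52162059,  1.38303648]), 'rotation': array([-2.46567727,  0.00890881, -1.12641034])}
side {'fovy': 44.87485032359278, 'cx': 283.45793150133926, 'cy': 217.18981551221924, 'xyz': array([ 0.20778115, -1.30538751,  1.10963451]), 'rotation': array([-2.23717167,  0.02127614, -0.29645222])}
```

View pics/scene0.png

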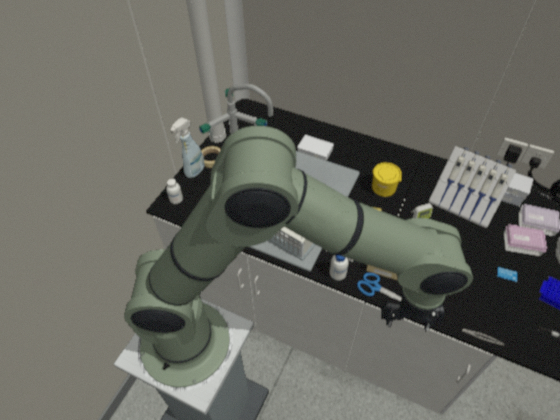

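View pics/side0.png

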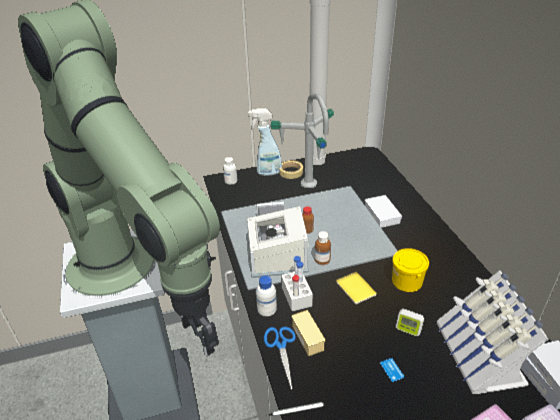

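The scene camera's view of the press is blocked by the arm. The side camera shows the press at about (277,240), with the carrier plate behind it near (270,208). I'll enlarge that part.

```bash
cat > h.py <<'E'
import numpy as np,cv2
from scipy.spatial.transform import Rotation as R
from workcell import *
def cam(c):
    f=210/np.tan(np.radians(c["fovy"])/2); return f,c["cx"],c["cy"],np.array(c["xyz"]),R.from_euler("xyz",c["rotation"]).as_matrix()
def proj(c,P):
    f,cx,cy,t,M=cam(c); q=(np.atleast_2d(P)-t)@M; return np.c_[cx+f*q[:,0]/q[:,2],cy+f*q[:,1]/q[:,2]]
def back(c,uv,z):
    f,cx,cy,t,M=cam(c); d=M@np.array([(uv[0]-cx)/f,(uv[1]-cy)/f,1]); return t+d*(z-t[2])/d[2]
def press(p,P):  # p=(x,y,yaw); P in press frame
    P=np.atleast_2d(P)/1000.; c,s=np.cos(p[2]),np.sin(p[2])
    return np.c_[p[0]+c*P[:,0]-s*P[:,1],p[1]+s*P[:,0]+c*P[:,1],P[:,2]+.012]
E
python3 - <<'E'
from h import *
im=cv2.imread("pics/side0.png")
cv2.imwrite("pics/c1.png",cv2.resize(im[180:292,215:355],None,fx=5.3,fy=5.3,interpolation=cv2.INTER_CUBIC))
c=get_calibration("side")
print(back(c,(250,275),.012),back(c,(307,265),.012))
E
```

```text
[ 0.41271917 -0.20425396  0.012     ] [ 0.59248368 -0.21707948  0.012     ]
```

View pics/c1.png

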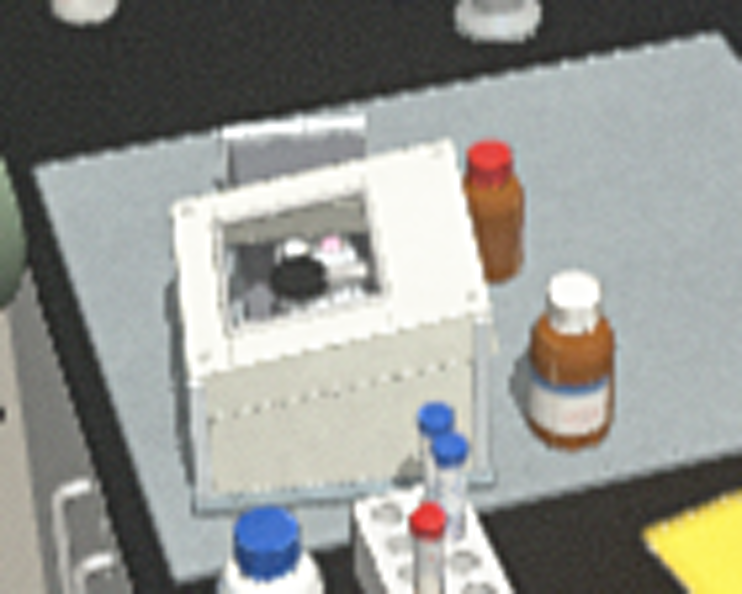

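The enlarged crop shows:
- Guard top corners near (190,375), (490,303), (452,143) and (175,207).
- Base bottom corners at (197,512) and (490,483).
- Black pad at (298,278).
- Plate's top edge from (222,130) to (366,118).

I'll fit the pose from these.

```bash
cat > fit.py <<'E'
from h import *
from scipy.optimize import least_squares
c=get_calibration("side")
px=lambda a:np.array(a)/5.3+np.array([215,180])-.4
pts=[(-85,-77,106),(85,-77,136),(85,77,136),(-85,77,106),(-88,-83,0),(88,-83,0),(-15,0,110)]
uv=px([(190,375),(490,303),(452,143),(175,207),(197,512),(490,483),(298,278)])
uvc=px([(222,128),(366,116)])
def res(p):
    a=proj(c,press(p,pts))-uv
    b=proj(c,press(p,[(-48,145+p[3],67),(48,145+p[3],67)]))-uvc
    return np.r_[a.ravel(),b.ravel()]
r=least_squares(res,[.5,-.13,0,50]);print(r.x);print(r.fun.reshape(-1,2).round(1))
p=r.x
print("face",press(p,[(0,145+p[3],41)]),"home",press(p,[(0,145,41)]),"pad",press(p,[(-15,0,110)]))
E
python3 fit.py
```

```text
[ 0.51467703 -0.15030945 -0.17931345 54.62291211]
[[-0.6 -0.1]
 [ 0.4  0.3]
 [ 0.1 -1. ]
 [-1.  -0.8]
 [-0.6  1.4]
 [ 1.4  1.3]
 [ 0.2 -1.7]
 [-0.4  0.1]
 [ 0.5 -0.1]]
face [[0.55028059 0.04611279 0.053     ]] home [[ 0.54053837 -0.00763432  0.053     ]] pad [[ 0.49991754 -0.14763414  0.122     ]]
```

```bash
cat >> h.py <<'E'
def delta(P,yaw):
    s=observe(); M=R.from_euler("xyz",s["tool_rot"]); T=R.from_euler("xyz",[np.pi,0,yaw])
    print("t",s["clock"],"pos",s["position"].round(4),"rot",s["tool_rot"].round(3),"F",s["force"].round(1))
    print("delta",(M.inv().apply(np.array(P)-s["position"])/.5).round(4),((M.inv()*T).as_rotvec()/np.radians(120)).round(4))
E
python3 - <<'E'
from h import *
c=get_calibration("wrist");print(c)
delta([.217,-.586,.39],.355)
delta([.47,-.16,.40],-.18)
c=get_calibration("side")
print(back(c,(309,232),.012),back(c,(323,263),.012),back(c,(266,313),0))
E
```

```text
{'fovy': 63.55530958911953, 'cx': 276.53725986435654, 'cy': 208.51811530669946, 'xyz': array([ 0.29424214, -0.55703998,  0.37296152]), 'rotation': array([ 2.81500010e+00,  9.23620050e-04, -1.21677578e+00])}
t 0.1 pos [ 0.217  -0.5858  0.1933] rot [-3.141  0.     0.355] F [-0.3  0.2 -0.3]
delta [-2.000e-04  0.000e+00 -3.934e-01] [-0.0005  0.     -0.0001]
t 0.1 pos [ 0.217  -0.5858  0.1933] rot [-3.141  0.     0.355] F [-0.3  0.2 -0.3]
delta [ 0.7703 -0.6231 -0.4128] [-5.000e-04  1.000e-04  2.554e-01]
[ 0.65123285 -0.06768228  0.012     ] [ 0.64288521 -0.2242052   0.012     ] [ 0.42120197 -0.35544132  0.        ]
```

Request:
play_rows([
  [0, 0, -0.1, 0, 0, 0, 1],
  [0.05, -0.04, -0.2, 0, 0, 0.03, 1],
  [0.12, -0.1, -0.29, 0, 0, 0.08, 1],
  [0.2, -0.16, -0.35, 0, 0, 0.13, 1],
  [0.27, -0.22, -0.39, 0, 0, 0.18, 1],
  [0.35, -0.28, -0.41, 0, 0, 0.23, 1],
  [0.42, -0.34, -0.41, 0, 0, 0.255, 1],
  [0.5, -0.4, -0.41, 0, 0, 0.255, 1],
  [0.57, -0.46, -0.41, 0, 0, 0.255, 1],
  [0.64, -0.52, -0.41, 0, 0, 0.255, 1],
], newtons=40)

```text
clock: 1.1
position: [0.4184, -0.2452, 0.3988]
tool_rot: [3.141, -0.0, -0.179]
force: [1.3, -1.1, 0.9]
grip_width: -0.0
finger_force: 0.0
```

```bash
python3 - <<'E'
from h import *
delta([.44,-.13,.40],-.18)
E
```

```text
t 1.1 pos [ 0.4184 -0.2452  0.3988] rot [ 3.141 -0.    -0.179] F [ 1.3 -1.1  0.9]
delta [ 0.0014 -0.2345 -0.0024] [ 0.0001 -0.0001  0.0003]
```

Request:
play_rows([
  [0, -0.08, 0, 0, 0, 0, 1],
  [0, -0.16, 0, 0, 0, 0, 1],
  [0, -0.23, 0, 0, 0, 0, 1],
  [0, -0.23, 0, 0, 0, 0, 1],
  [0, -0.23, 0, 0, 0, 0, 1],
  [0, -0.23, 0, 0, 0, 0, 1],
])

```text
clock: 1.7
position: [0.4381, -0.1349, 0.3985]
tool_rot: [3.141, 0.0, -0.18]
force: [0.1, 0.0, 0.6]
grip_width: -0.0001
finger_force: 0.0
```

```bash
python3 - <<'E'
from h import *
import json
c=get_calibration("wrist");f=grab_frame("wrist")
json.dump({k:np.array(v).tolist() for k,v in c.items()},open("w1.json","w"))
cv2.imwrite("pics/w1.png",cv2.resize(cv2.cvtColor(f,cv2.COLOR_RGB2BGR),(800,600),interpolation=cv2.INTER_CUBIC))
E
```

```text
(no output)
```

View pics/w1.png

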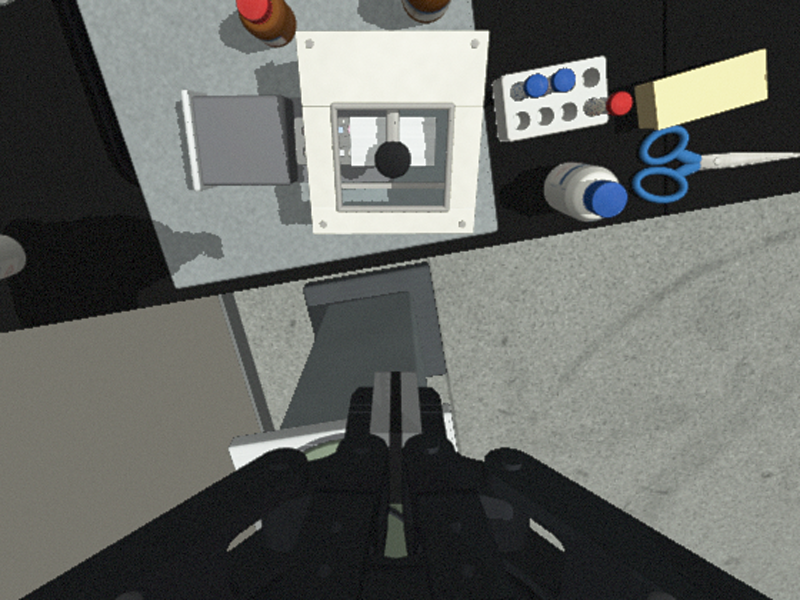

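The wrist picture gives a clear view of the whole press:
- Guard corners at (297,31), (489,31), (474,233) and (314,233).
- Pad at (393,160).
- Plate's outer top edge from (182,91) to (192,189).
- The push side and window are both free.

I'll refine the fit with these.

```bash
cat > fit2.py <<'E'
from h import *
import json
from scipy.optimize import least_squares
c=json.load(open("w1.json"))
pts=[(85,77,136),(85,-77,136),(-85,-77,106),(-85,77,106),(-15,0,110)]
uv=np.array([(297,31),(489,31),(474,233),(314,233),(393,160)])*.7
uvc=np.array([(182,91),(192,189)])*.7
def res(p):
    b=proj(c,press(p,[(48,145+p[3],67),(-48,145+p[3],67)]))-uvc
    return np.r_[(proj(c,press(p,pts))-uv).ravel(),b.ravel()]
r=least_squares(res,[.5,-.13,0,50]);print(r.x);print(r.fun.reshape(-1,2).round(1))
p=r.x
pre=press(p,[(0,145+p[3]+45,41)])[0]
print("face",press(p,[(0,145+p[3],41)]),"home",press(p,[(0,145,41)]),"pad",press(p,[(-15,0,110)]),"pre",pre)
pre[2]=.2;delta(pre,p[2])
E
python3 fit2.py
```

```text
[ 0.51219208 -0.14686449 -0.18083501 57.35730739]
[[-0.9 -0.8]
 [ 1.2 -0.8]
 [-0.2  1.5]
 [-0.4  1.5]
 [ 0.3 -0.2]
 [-1.2 -1.7]
 [ 1.3  1.7]]
face [[0.54858625 0.05219316 0.053     ]] home [[ 0.53827048 -0.00422888  0.053     ]] pad [[ 0.49743667 -0.14416672  0.122     ]] pre [0.55667955 0.09645938 0.053     ]
t 1.75 pos [ 0.4381 -0.135   0.3985] rot [ 3.141  0.    -0.181] F [-1.1 -0.2  0.2]
delta [ 0.1502 -0.4982  0.397 ] [ 0.0001  0.0002 -0.    ]
```

Request:
play_rows([
  [0.03, -0.08, 0, 0, 0, 0, 1],
  [0.06, -0.17, 0, 0, 0, 0, 1],
  [0.09, -0.26, 0, 0, 0, 0, 1],
  [0.12, -0.35, 0.05, 0, 0, 0, 1],
  [0.15, -0.44, 0.12, 0, 0, 0, 1],
  [0.15, -0.5, 0.2, 0, 0, 0, 1],
  [0.15, -0.51, 0.29, 0, 0, 0, 1],
  [0.15, -0.51, 0.37, 0, 0, 0, 1],
  [0.15, -0.51, 0.4, 0, 0, 0, 1],
  [0.15, -0.51, 0.4, 0, 0, 0, 1],
])

```text
clock: 2.75
position: [0.5566, 0.1023, 0.1962]
tool_rot: [3.14, 0.004, -0.18]
force: [-0.1, 0.4, 0.6]
grip_width: -0.0001
finger_force: 0.0
```

```bash
python3 - <<'E'
from h import *
delta([.5567,.0965,.048],-.181)
E
```

```text
t 2.75 pos [0.5566 0.1023 0.1962] rot [ 3.14   0.004 -0.18 ] F [-0.1  0.4  0.6]
delta [0.0036 0.0108 0.2965] [0.0008 0.0019 0.0003]
```

Request:
play_rows([
  [0, 0, 0.07, 0, 0, 0, 1],
  [0, 0, 0.14, 0, 0, 0, 1],
  [0, 0, 0.21, 0, 0, 0, 1],
  [0, 0, 0.26, 0, 0, 0, 1],
  [0, 0, 0.29, 0, 0, 0, 1],
  [0, 0, 0.295, 0, 0, 0, 1],
  [0, 0, 0.295, 0, 0, 0, 1],
])

```text
clock: 3.45
position: [0.5584, 0.1034, 0.0522]
tool_rot: [-3.141, -0.001, -0.18]
force: [-0.4, -0.0, 0.5]
grip_width: 0.0002
finger_force: 0.0
```

Request:
play_rows([
  [0, 0.02, 0, 0, 0, 0, 1],
  [0, 0.035, 0, 0, 0, 0, 1],
  [0, 0.05, 0, 0, 0, 0, 1],
  [0, 0.065, 0, 0, 0, 0, 1],
  [0, 0.08, 0, 0, 0, 0, 1],
  [0, 0.09, 0, 0, 0, 0, 1],
  [0, 0.1, 0, 0, 0, 0, 1],
  [0, 0.11, 0, 0, 0, 0, 1],
  [0, 0.12, 0, 0, 0, 0, 1],
  [0, 0.13, 0, 0, 0, 0, 1],
])

```text
clock: 4.45
position: [0.5459, 0.0392, 0.0512]
tool_rot: [-3.142, 0.0, -0.179]
force: [-0.4, -0.8, 0.5]
grip_width: -0.0004
finger_force: 0.0
```

Request:
play_rows([
  [0, 0.01, 0, 0, 0, 0, 1],
  [0, 0.02, 0, 0, 0, 0, 1],
  [0, 0.03, 0, 0, 0, 0, 1],
  [0, 0.036, 0, 0, 0, 0, 1],
  [0, 0.042, 0, 0, 0, 0, 1],
  [0, 0.048, 0, 0, 0, 0, 1],
  [0, 0.054, 0, 0, 0, 0, 1],
  [0, 0.06, 0, 0, 0, 0, 1],
])

```text
clock: 5.25
position: [0.5406, 0.0099, 0.0512]
tool_rot: [-3.142, 0.0, -0.179]
force: [-1.0, -0.6, -0.2]
grip_width: 0.0002
finger_force: 0.0
```

```bash
python3 - <<'E'
from h import *
for i in range(3): print(observe()["force"].round(1)); 
w=cv2.cvtColor(grab_frame("wrist"),cv2.COLOR_RGB2BGR);s=cv2.cvtColor(grab_frame("side"),cv2.COLOR_RGB2BGR)
s=cv2.resize(s[160:300,215:355],(420,420),interpolation=cv2.INTER_CUBIC)
cv2.imwrite("pics/p2.png",np.hstack([w[:, 180-0:560],s]))
E
```

```text
[-1.  -0.6 -0.2]
[-1.  -0.6 -0.2]
[-1.  -0.6 -0.2]
```

View pics/p2.png

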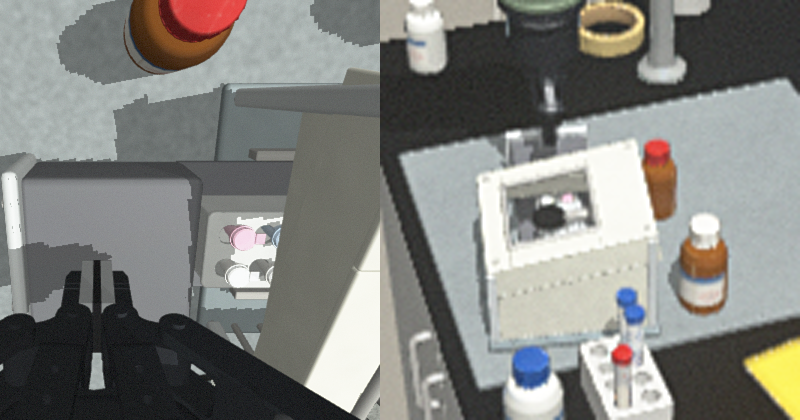

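```bash
python3 - <<'E'
from h import *
c=get_calibration("wrist");s=observe();print(s["position"],"tcp px",proj(c,s["position"])-[180,0])
p=[.5122,-.1469,-.181]
def inv(P):
    d=P-np.array([p[0],p[1],0]);a,b=np.cos(p[2]),np.sin(p[2]);return np.array([a*d[0]+b*d[1],-b*d[0]+a*d[1],d[2]-.012])*1000
print("tcp press",inv(s["position"]))
print("plate corner",inv(back(c,(5+180,172),.079)), inv(back(c,(30+180,158),.079)))
print("housing corners",inv(back(c,(20+180,170),.071)),inv(back(c,(200+180,170),.071)))
sc=get_calibration("side");print("tcp in side crop",(proj(sc,s["position"])-[215,160])*3+[380,0])
for e in (0,20,54): print((proj(sc,press(p,[(-48,145+e,67),(0,145+e,67),(48,145+e,67)]))-[215,160])*3+[380,0])
E
```

```text
[0.54057983 0.00954353 0.05121383] tcp px [[ 96.89954253 243.56376701]]
tcp press [ -0.24570281 158.99664339  39.21383196]
plate corner [ 48.19435825 201.00410289  67.        ] [ 54.61963611 189.196338    67.        ]
housing corners [ 47.39065623 195.92670655  59.        ] [ 47.42570342 109.62632302  59.        ]
tcp in side crop [[546.95064707 167.53364072]]
[[504.28692378 159.25511798]
 [547.45303396 155.48087264]
 [590.42976038 151.72318614]]
[[502.96898229 148.4058431 ]
 [545.74239666 144.68981769]
 [588.32986611 140.98994661]]
[[500.78318393 130.41238341]
 [542.90516229 126.79195471]
 [584.84683051 123.18702386]]
```

The picture shows the carrier hasn't moved. The fingertip is over the housing: wrist-view tip at row 260, where the reported TCP projects to row 243. So the real tip seems to sit 20-28 mm behind the reported TCP. I'll back off straight up and measure the tip in free air.

Request:
play_rows([
  [0, 0, -0.05, 0, 0, 0, 1],
  [0, 0, -0.12, 0, 0, 0, 1],
  [0, -0.03, -0.16, 0, 0, 0, 1],
  [0, -0.1, -0.16, 0, 0, 0, 1],
  [0, -0.16, -0.16, 0, 0, 0, 1],
  [0, -0.2, -0.16, 0, 0, 0, 1],
  [0, -0.2, -0.16, 0, 0, 0, 1],
  [0, -0.2, -0.16, 0, 0, 0, 1],
])

```text
clock: 6.15
position: [0.5583, 0.1085, 0.1311]
tool_rot: [3.141, 0.0, -0.179]
force: [0.2, 0.9, -0.5]
grip_width: -0.0002
finger_force: 0.0
```

```bash
python3 - <<'E'
from h import *
s=observe();c=get_calibration("wrist");w=cv2.cvtColor(grab_frame("wrist"),cv2.COLOR_RGB2BGR)
sc=get_calibration("side");i=cv2.cvtColor(grab_frame("side"),cv2.COLOR_RGB2BGR)
print(s["clock"],s["position"],s["tool_rot"],s["grip_width"],proj(c,s["position"]),proj(sc,s["position"]))
a=w[200:320,180:380]
u,v=proj(sc,s["position"])[0].round().astype(int);print(u,v)
b=i[v-90:v+30,u-50:u+50]
cv2.imwrite("pics/p3.png",np.hstack([cv2.resize(a,(500,300)),cv2.resize(b,(250,300),interpolation=cv2.INTER_CUBIC)]))
M=R.from_euler("xyz",s["tool_rot"])
for o in(0,10,20,30,73): q=s["position"]-M.apply([0,0,o/1000]);print(o,(proj(c,q)[0]-[180,200])*2.5,(proj(sc,q)[0]-[u-50,v-90])*2.5+[500,0])
E
```

```text
6.15 [0.55827751 0.10853005 0.13106038] [ 3.14133847e+00  2.96109987e-04 -1.78500789e-01] -0.00021939699780199675 [[276.90076079 243.61315042]] [[266.88540306 179.73941596]]
267 180
0 [242.25190198 109.03287605] [624.71350766 224.34853991]
10 [242.3013063  127.99854686] [624.41341294 218.28304836]
20 [242.35597919 148.98675132] [624.11118344 212.17440862]
30 [242.41681089 172.33924197] [623.80679628 206.02215864]
73 [242.7814284  312.31111932] [622.47278358 179.05919551]
```

View pics/p3.png

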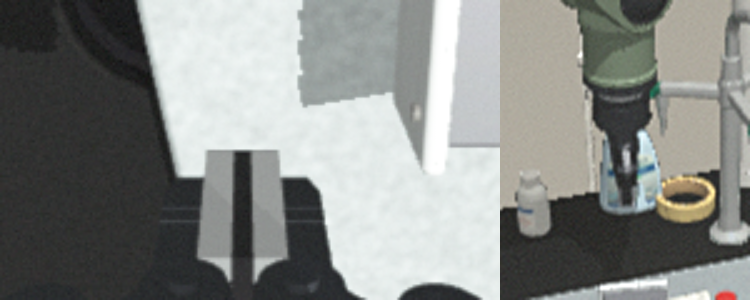

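The tip shows at crop row 150 in the wrist view and about row 205 in the side view. That puts the real tip roughly 20-35 mm behind the reported TCP. A larger side zoom will show the body too.

```bash
python3 - <<'E'
from h import *
sc=get_calibration("side");i=cv2.cvtColor(grab_frame("side"),cv2.COLOR_RGB2BGR)
s=observe();M=R.from_euler("xyz",s["tool_rot"])
b=cv2.resize(i[110:195,232:302],None,fx=7,fy=7,interpolation=cv2.INTER_CUBIC)
for o in(0,20,30,40,73,103):
    q=(proj(sc,s["position"]-M.apply([0,0,o/1000]))[0]-[232,110]+.5)*7;print(o,q)
    cv2.putText(b,str(o),(10,int(q[1])+4),0,.4,(0,0,255),1);cv2.line(b,(45,int(q[1])),(150,int(q[1])),(0,0,255),1)
cv2.imwrite("pics/p4.png",np.clip(b*1.6,0,255).astype(np.uint8))
E
```

```text
0 [248.60429654 492.71592082]
20 [246.91465863 458.61420653]
30 [246.06079026 441.38070645]
40 [245.20080249 424.02369915]
73 [242.31859115 365.85245007]
103 [239.63788178 311.74808573]
```

View pics/p4.png

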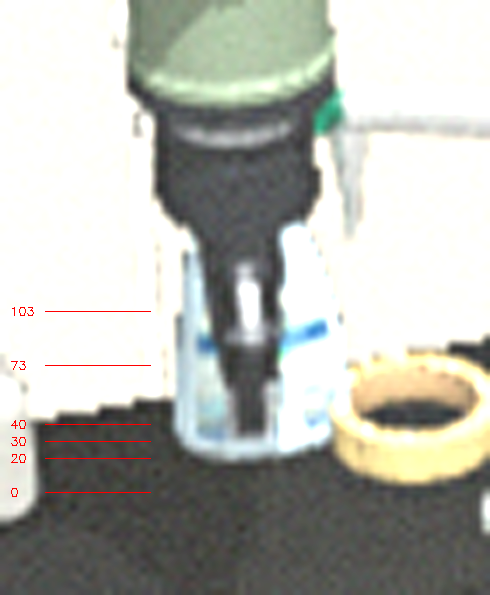

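The real tip is about 30 mm behind the reported TCP: the side view puts it at crop row 438. The body is well clear above it. I'll descend 113 mm so the tip is at z≈0.048, then push.

Request:
play_rows([
  [0, 0, 0.06, 0, 0, 0, 1],
  [0, 0, 0.12, 0, 0, 0, 1],
  [0, 0, 0.17, 0, 0, 0, 1],
  [0, 0, 0.2, 0, 0, 0, 1],
  [0, 0, 0.22, 0, 0, 0, 1],
  [0, 0, 0.226, 0, 0, 0, 1],
  [0, 0, 0.226, 0, 0, 0, 1],
])

```text
clock: 7.0
position: [0.5587, 0.1084, 0.0185]
tool_rot: [-3.141, -0.0, -0.179]
force: [-1.2, 0.5, -0.2]
grip_width: 0.0003
finger_force: 0.0
```

Request:
play_rows([
  [0, 0.02, 0, 0, 0, 0, 1],
  [0, 0.04, 0, 0, 0, 0, 1],
  [0, 0.055, 0, 0, 0, 0, 1],
  [0, 0.065, 0, 0, 0, 0, 1],
  [0, 0.075, 0, 0, 0, 0, 1],
  [0, 0.085, 0, 0, 0, 0, 1],
  [0, 0.095, 0, 0, 0, 0, 1],
  [0, 0.105, 0, 0, 0, 0, 1],
  [0, 0.115, 0, 0, 0, 0, 1],
  [0, 0.125, 0, 0, 0, 0, 1],
])

```text
clock: 8.0
position: [0.5474, 0.0467, 0.0183]
tool_rot: [-3.141, -0.0, -0.179]
force: [0.4, 2.8, 1.9]
grip_width: 0.0004
finger_force: 1.1
```

Request:
play_rows([
  [0, 0.01, 0, 0, 0, 0, 1],
  [0, 0.02, 0, 0, 0, 0, 1],
  [0, 0.03, 0, 0, 0, 0, 1],
  [0, 0.04, 0, 0, 0, 0, 1],
  [0, 0.048, 0, 0, 0, 0, 1],
  [0, 0.054, 0, 0, 0, 0, 1],
  [0, 0.06, 0, 0, 0, 0, 1],
  [0, 0.066, 0, 0, 0, 0, 1],
])

```text
clock: 8.8
position: [0.5414, 0.0143, 0.0182]
tool_rot: [-3.141, -0.0, -0.179]
force: [1.4, 2.6, 1.0]
grip_width: -0.0001
finger_force: 1.1
```

Request:
play_rows([
  [0, 0.004, 0, 0, 0, 0, 1],
  [0, 0.008, 0, 0, 0, 0, 1],
  [0, 0.008, 0, 0, 0, 0, 1],
])

```text
clock: 9.1
position: [0.5406, 0.0104, 0.0182]
tool_rot: [-3.142, 0.0, -0.179]
force: [2.0, 1.4, 0.0]
grip_width: 0.0001
finger_force: 0.6
```

Request:
play_rows([
  [0, 0.004, 0, 0, 0, 0, 1],
  [0, 0.008, 0, 0, 0, 0, 1],
  [0, 0.008, 0, 0, 0, 0, 1],
])

```text
clock: 9.4
position: [0.5407, 0.0102, 0.0183]
tool_rot: [-3.137, -0.001, -0.177]
force: [3.2, 20.4, -3.0]
grip_width: -0.0001
finger_force: 10.3
```

Request:
play_rows([
  [0, 0.004, 0, 0, 0, 0, 1],
  [0, 0.006, 0, 0, 0, 0, 1],
  [0, 0.006, 0, 0, 0, 0, 1],
])

```text
clock: 9.7
position: [0.5407, 0.0101, 0.0184]
tool_rot: [-3.134, -0.002, -0.175]
force: [5.2, 35.3, -6.5]
grip_width: 0.0001
finger_force: 17.4
```

Stop reached (20 to 35 N with no motion), so the carrier is home. I'll back off, lift, and move over the window.

Request:
play_rows([
  [0, -0.03, 0, 0, 0, 0, 1],
  [0, -0.08, 0, 0, 0, 0, 1],
  [0, -0.12, -0.05, 0, 0, 0, 1],
  [0, -0.12, -0.14, 0, 0, 0, 1],
  [0, -0.12, -0.23, 0, 0, 0, 1],
  [0, -0.12, -0.32, 0, 0, 0, 1],
  [0, -0.12, -0.41, 0, 0, 0, 1],
  [0, -0.12, -0.48, 0, 0, 0, 1],
  [0, -0.12, -0.48, 0, 0, 0, 1],
])

```text
clock: 10.6
position: [0.5517, 0.0628, 0.2627]
tool_rot: [-3.14, -0.006, -0.18]
force: [0.1, 0.7, -1.1]
grip_width: -0.0
finger_force: 0.0
```

```bash
python3 - <<'E'
from h import *
delta([.4974,-.1442,.24],-.181)
E
```

```text
t 10.6 pos [0.5517 0.0628 0.2627] rot [-3.14  -0.006 -0.18 ] F [ 0.1  0.7 -1.1]
delta [-0.0331  0.4268  0.0447] [-0.0006 -0.0028  0.0005]
```

Request:
play_rows([
  [0, 0.08, 0, 0, 0, 0, 1],
  [-0.01, 0.17, 0, 0, 0, 0, 1],
  [-0.02, 0.26, 0, 0, 0, 0, 1],
  [-0.03, 0.35, 0, 0, 0, 0, 1],
  [-0.033, 0.41, 0, 0, 0, 0, 1],
  [-0.033, 0.427, 0, 0, 0, 0, 1],
  [-0.033, 0.427, 0.03, 0, 0, 0, 1],
  [-0.033, 0.427, 0.045, 0, 0, 0, 1],
  [-0.033, 0.427, 0.045, 0, 0, 0, 1],
])

```text
clock: 11.5
position: [0.4952, -0.1437, 0.2345]
tool_rot: [-3.141, 0.002, -0.178]
force: [0.1, -0.4, -0.2]
grip_width: 0.0003
finger_force: 0.0
```

```bash
python3 - <<'E'
from h import *
delta([.4974,-.1442,.15],-.181)
c=get_calibration("wrist");w=cv2.cvtColor(grab_frame("wrist"),cv2.COLOR_RGB2BGR)
sc=cv2.cvtColor(grab_frame("side"),cv2.COLOR_RGB2BGR)
pp=[.5122,-.1469,-.181]
print("pad px",proj(c,press(pp,[(-15,0,110)])),"win corners",proj(c,press(pp,[(26,47,125),(26,-47,125),(-56,-47,111),(-56,47,111)])))
cv2.imwrite("pics/p5.png",np.hstack([cv2.resize(w,(560,420)),cv2.resize(sc[160:300,235:315],(240,420),interpolation=cv2.INTER_CUBIC)]))
E
```

```text
t 11.5 pos [ 0.4952 -0.1437  0.2345] rot [-3.141e+00  2.000e-03 -1.780e-01] F [ 0.1 -0.4 -0.2]
delta [0.0048 0.0002 0.169 ] [-0.0001  0.0012  0.0012]
pad px [[276.88244655 188.19011398]] win corners [[219.04974968 144.1837161 ]
 [334.95242099 144.39905079]
 [327.4189157  231.22346453]
 [226.15211734 231.04570118]]
```

View pics/p5.png

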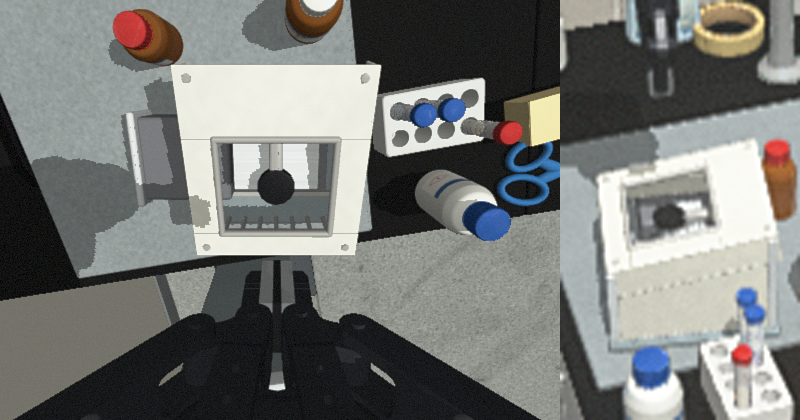

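The carrier is home against the press. The pad is at (276,186) against a predicted (277,188), and the window outline matches too. I'll descend.

Request:
play_rows([
  [0.005, 0, 0.04, 0, 0.001, 0.001, 1],
  [0.005, 0, 0.09, 0, 0.001, 0.001, 1],
  [0.005, 0, 0.14, 0, 0.001, 0.001, 1],
  [0.005, 0, 0.18, 0, 0.001, 0.001, 1],
  [0.005, 0, 0.21, 0, 0.001, 0.001, 1],
  [0.005, 0, 0.23, 0, 0.001, 0.001, 1],
  [0.005, 0, 0.24, 0, 0.001, 0.001, 1],
  [0.005, 0, 0.24, 0, 0.001, 0.001, 1],
])

```text
clock: 12.4
position: [0.4984, -0.1448, 0.1157]
tool_rot: [-3.142, -0.002, -0.181]
force: [-0.1, 1.0, 0.5]
grip_width: -0.0
finger_force: 0.0
```

```bash
python3 - <<'E'
from h import *
delta([.4974,-.1442,.09],-.181)
w=cv2.cvtColor(grab_frame("wrist"),cv2.COLOR_RGB2BGR)
sc=cv2.cvtColor(grab_frame("side"),cv2.COLOR_RGB2BGR)
cv2.imwrite("pics/p6.png",np.hstack([w[:,60:500],cv2.resize(sc[190:260,240:300],(360,420),interpolation=cv2.INTER_CUBIC)]))
E
```

```text
t 12.4 pos [ 0.4984 -0.1448  0.1157] rot [-3.142e+00 -2.000e-03 -1.810e-01] F [-0.1  1.   0.5]
delta [-0.0022 -0.0008  0.0513] [-0.     -0.0009 -0.0001]
```

View pics/p6.png

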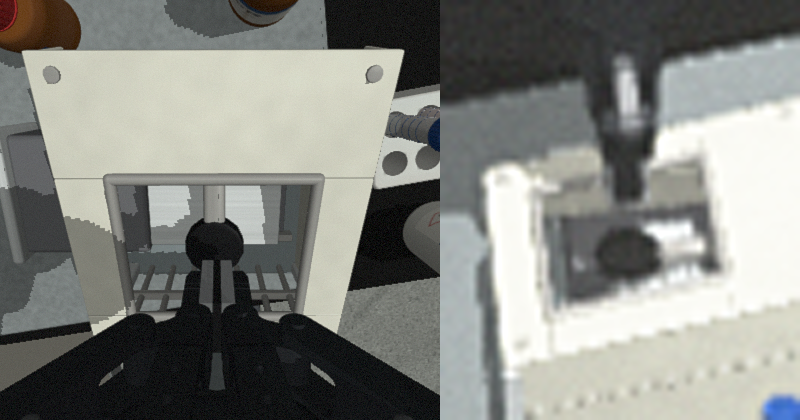

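The tip is centred over the pad and inside the window opening, with clear margins on all sides. I'll press down gradually.

Request:
play_rows([
  [0, 0, 0.01, 0, 0, 0, 1],
  [0, 0, 0.02, 0, 0, 0, 1],
  [0, 0, 0.03, 0, 0, 0, 1],
  [0, 0, 0.04, 0, 0, 0, 1],
  [0, 0, 0.05, 0, 0, 0, 1],
  [0, 0, 0.06, 0, 0, 0, 1],
  [0, 0, 0.066, 0, 0, 0, 1],
  [0, 0, 0.066, 0, 0, 0, 1],
])

```text
clock: 13.3
position: [0.4982, -0.1448, 0.0823]
tool_rot: [-3.142, -0.002, -0.181]
force: [-0.7, 0.6, 1.5]
grip_width: -0.0003
finger_force: 0.8
```

Request:
play_rows([
  [0.001, 0, 0.008, 0, 0, 0, 1],
  [0.002, 0, 0.016, 0, 0, 0, 1],
  [0.003, 0, 0.024, 0, 0, 0, 1],
  [0.003, 0, 0.03, 0, 0, 0, 1],
  [0.003, 0, 0.03, 0, 0, 0, 1],
])

```text
clock: 13.8
position: [0.5, -0.1452, 0.0674]
tool_rot: [-3.142, -0.002, -0.181]
force: [-1.0, 0.6, 2.5]
grip_width: 0.0001
finger_force: 1.5
```

Contact made and the spring force is rising. I'll go on to the stop.

Request:
play_rows([
  [0.001, 0, 0.006, 0, 0, 0, 1],
  [0.001, 0, 0.012, 0, 0, 0, 1],
  [0.001, 0, 0.016, 0, 0, 0, 1],
  [0.001, 0, 0.016, 0, 0, 0, 1],
])

```text
clock: 14.2
position: [0.501, -0.1454, 0.0597]
tool_rot: [-3.141, -0.003, -0.181]
force: [1.8, -0.2, 4.4]
grip_width: 0.0001
finger_force: 2.3
```

Request:
play_rows([
  [0, 0, 0.004, 0, 0, 0, 1],
  [0, 0, 0.006, 0, 0, 0, 1],
  [0, 0, 0.006, 0, 0, 0, 1],
])

```text
clock: 14.5
position: [0.5016, -0.1455, 0.0581]
tool_rot: [3.141, -0.005, -0.181]
force: [-5.2, 1.5, 33.8]
grip_width: 0.0002
finger_force: 16.9
```

The force jumped to 34 N, all through the fingertips, so the lever is on its stop. I'll hold it there.

Request:
play_rows([
  [0, 0, 0, 0, 0, 0, 1],
  [0, 0, 0, 0, 0, 0, 1],
  [0, 0, 0, 0, 0, 0, 1],
  [0, 0, 0, 0, 0, 0, 1],
  [0, 0, 0, 0, 0, 0, 1],
  [0, 0, 0, 0, 0, 0, 1],
  [0, 0, 0, 0, 0, 0, 1],
  [0, 0, 0, 0, 0, 0, 1],
  [0, 0, 0, 0, 0, 0, 1],
  [0, 0, 0, 0, 0, 0, 1],
])

```text
clock: 15.5
position: [0.5016, -0.1455, 0.0582]
tool_rot: [3.141, -0.005, -0.181]
force: [-4.9, 1.1, 32.6]
grip_width: 0.0004
finger_force: 16.3
```

Request:
play_rows([
  [0, 0, 0, 0, 0, 0, 1],
  [0, 0, 0, 0, 0, 0, 1],
  [0, 0, 0, 0, 0, 0, 1],
  [0, 0, 0, 0, 0, 0, 1],
  [0, 0, 0, 0, 0, 0, 1],
])

```text
clock: 16.0
position: [0.5016, -0.1455, 0.0582]
tool_rot: [3.141, -0.005, -0.181]
force: [-5.7, 1.1, 33.0]
grip_width: -0.0001
finger_force: 16.3
```

Request:
play_rows([
  [0, 0, -0.015, 0, 0, 0, 1],
  [-0.002, 0, -0.03, 0, 0, 0, 1],
  [-0.004, 0, -0.05, 0, 0, 0, 1],
  [-0.004, 0, -0.08, 0, 0, 0, 1],
  [-0.004, 0, -0.13, 0, 0, 0, 1],
  [-0.004, 0, -0.19, 0, 0, 0, 1],
  [-0.004, 0, -0.26, 0, 0, 0, 1],
  [-0.004, 0, -0.34, 0, 0, 0, 1],
  [-0.004, 0, -0.38, 0, 0, 0, 1],
  [-0.004, 0, -0.38, 0, 0, 0, 1],
])

```text
clock: 17.0
position: [0.4992, -0.1451, 0.2498]
tool_rot: [3.141, -0.007, -0.182]
force: [-0.8, 0.4, -0.4]
grip_width: -0.0001
finger_force: 0.0
```

```bash
python3 - <<'E'
from h import *
w=cv2.cvtColor(grab_frame("wrist"),cv2.COLOR_RGB2BGR)
sc=cv2.cvtColor(grab_frame("side"),cv2.COLOR_RGB2BGR)
cv2.imwrite("pics/p7.png",np.hstack([w,cv2.resize(sc[180:300,235:305],(240,420),interpolation=cv2.INTER_CUBIC)]))
E
```

```text
(no output)
```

View pics/p7.png

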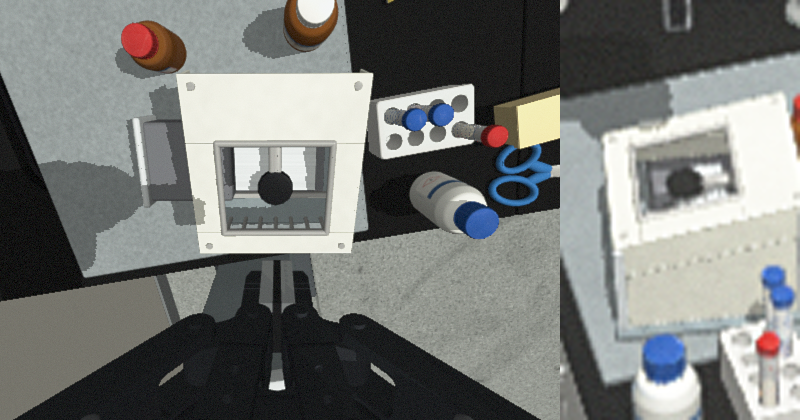

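The lever is back up, with the pad at (276,187). The carrier is home at (140,160), the bottles haven't moved, and the arm is clear.

```bash
python3 -c "
from workcell import *
print(job_done())"
```

```text
the job is handed in; nothing more can be done
None
```

The job is handed in: I pushed the carrier home, then held the lever on its stop for about 1.5 s and let it come back up; the first push passed over the carrier without moving it, because the real fingertips sit about 30 mm behind the reported TCP.

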